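# Swap the grinder's lid and hold it on pulse

## Robot

A 7-joint arm with a two-finger parallel gripper is mounted at the origin on a cart in front of the work surface, level with it; the furniture and walls round the work are solid. World frame = base frame: x ahead of the robot, y to its left, z up, the work surface at z = 0. Lengths are in m, angles in rad, forces in N, time in s.
With the tool pointing down it reaches from about 0.4 to 0.85 m from the base axis. Payload 4.5 kg.
Tool frame: the origin (TCP) lies midway between the tips of the shut fingers; the grasp point (between the pads) lies 19 mm behind it; z points along the fingers, y is the line along which they close (so a half turn about z gives the same grasp; the last joint's range is limited). The gripper opens to 85 mm and grips with 20 to 120 N. Pads are 22 mm wide; open, the fingers measure 114 mm over their backs; the gripper's body (76 mm by 85 mm) begins 54 mm behind the grasp point. The pads swing forward as they close: fully open they stand 13 mm farther back than shut.
Start: joints at [1.29, 0.689, -0.195, 1.565, 0.157, 0.902, -0.215], TCP at [0.194, -0.594, 0.231] pointing down, gripper open.
Joint ranges: [-3.01, 3.01], [-0.46, 2.08], [-1.47, 1.51], [0.13, 2.56], [-1, 4.14], [0.04, 2.09], [-2.66, 2.66]. Speed limits (rad/s): [2.57, 2.57, 3.14, 3.14, 3.14, 3.14, 3.14].

## Interface

Orientations are given as a unit quaternion [x, y, z, w].
In Python, from station import arm, optics, job gives the robot as it stands. The module is installed in compiled form; this text tells all that it offers.
- The arm moves only by the tool drive_tool, never from a script. Its argument "moves" is a list of rows, each a list of 3 entries, a list of its own where there are three numbers: the shift along the tool's x, y, z in m, then the turn, a rotation vector about the tool's x, y, z in rad, then the gripper command: -1 is shut, 1 is fully open, values between are in proportion. In form: [[[dx, dy, dz], [rx, ry, rz], hand], ...]. A call has 1 to 8 rows; each row is the pose to reach, as a shift and turn from the pose commanded when the call began, along the tool's axes at that moment; what a row does not reach only later rows make up. A row lasts 1/10 s, in which the tool goes at most 50 mm and 8.59 degrees, less where a joint would pass 70% of its speed; a pose out of reach is approached as far as the arm can. A call with a gripper value outside its range is refused whole. The fingers move at their own pace and stop on an object; "force" is the grip in N (left out, the last holds). Time passes only in rows, so rows that repeat a pose let the fingers close. It gives the time, the measured TCP pose, the force, the opening and the grip force at its end, in the units of the state.
- arm.get_obs(): the state, without advancing time (a new reading comes with each control period).
- optics.get_image(name): name is "scene" or "top" or "wrist"; returns the picture (400x640x3 uint8, red, green, blue); there is no depth.
- optics.calibration(name): a dict with "camera_matrix" (3x3 intrinsics, pixels), "rvec" (rotation vector, rad) and "tvec" (3), from world to camera coordinates, as OpenCV has them; the wrist camera has in their place "tool_from_camera" (4x4, takes a point from camera to tool coordinates, whose origin is the TCP and whose axes are the flange's). Camera axes: x right, y down, z forward; pixel columns grow to the right and rows downward; lengths in m; the calibration is good to about 2 mm. A picture is of the moment at which its call begins: read the wrist's pose just before it. calibration takes no time and is no camera call.
- job.close_job(): hands the job in; it is judged then, once.
The state is a dict: "time": time; "q": joint angles; "qd": joint speeds; "joint_torque": joint torques, N m; "position": TCP position; "tool_rot": TCP orientation; "wrist_force": force on the tool from outside, world axes, zero at the start; "torque": the same for the moment, N m; "finger_gap": finger opening in m; "grip_force": force on a finger pad.
Only numpy, scipy, OpenCV 4.12 (cv2) and the standard library are available. Lean on these libraries where they do the work, as an engineer would, in place of code of your own. Each camera call takes 0.05 s, during which the arm holds its last target. There are 200 camera calls.

## Task

Take the orange storage cover off the spice grinder and lay it flat in the orange tray, then fit the blue lid from the blue tray: drop its two lugs through the slots until it sits fully down, and twist it clockwise (seen from above) against its spring to the yellow half-way mark, never as far as the red mark where it locks on. Hold it still there for two seconds and finish with the gripper still holding the lid at the yellow mark. Leave the mugs, tumbler and mandarin where they are.

Things in the scene. Friction and masses are not known exactly. Their poses are not given: they have to be found in the camera images.
- grinder: Dark steel spice grinder, fixed, 124 mm across; origin: centre of its underside, z up; collar top at 120 mm. Collar: outer 112 mm, round mouth 76 mm across through a ledge 8 mm thick with a hollow below. Two entry slots in the ledge on its +x and -x sides, 23 mm wide, out to radius 46 mm. With the lugs in the slots the lid's x axis lies along the grinder's, either way round, with 7 degrees of play.
- slot_mark (a point): White mark on the collar's rim at the slot on the grinder's +x side, 51 mm from the axis, 120 mm up; axes as the grinder's. A like mark is at the opposite slot.
- half_mark (a point): Yellow half-way (pulse) mark on the collar's rim, 47.6 degrees clockwise (seen from above) of the white one, 51 mm from the axis; another is opposite. Here the lid's white pointers must be.
- lock_mark (a point): Red lock mark on the collar's rim, 87.7 degrees clockwise (seen from above) of the white one, 51 mm from the axis; another is opposite.
- grinder_ring (a joint): Sprung ring in the collar that the lid's lugs turn clockwise seen from above; rad. Ring = lid's clockwise turn from the slots' centre - 0.13 (not below 0): 0 at rest, 0.70 at the yellow mark, 1.40 at the red mark; end stop 1.45. The spring resists with 0.05 N m at 0, 0.21 N m at 0.70, and turns the lid back if let go. A fixed stop bars turning the lid anticlockwise.
- lid: Blue bayonet lid, about 120 g, upright in the blue tray. Origin: centre of its plug's underside, z up. Plug 70 mm across, 18 mm tall; two white lugs at its foot on the +x and -x sides, 12 mm wide, 7.5 mm tall, out to radius 43.5 mm. Flange 86 mm across, 18 to 24 mm above the origin, white pointer lines along +x and -x. Fully down on the grinder its origin is 102 mm above the grinder's.
- lid_grip (a point): Point in the lid's bar grip, on its axis, 44 mm above the lid's origin; axes as the lid's. The grip is a bar 44 mm long along x, 14 mm thick along y, from the flange (24 mm) to 57 mm above the lid's origin: take it across the thickness from above.
- cover: Orange storage cover, about 80 g, resting loosely on the grinder's collar, not locked: it lifts straight off. Origin: centre of the underside of its plug (68 mm across, 8 mm tall, no lugs), z up; flange 86 mm across, 8 to 14 mm above the origin.
- cover_grip (a point): Point in the cover's bar grip, on its axis, 34 mm above the cover's origin; axes as the cover's. The grip is a bar 44 mm long along x, 14 mm thick along y, from the flange (14 mm) to 47 mm above the cover's origin.
- blue_tray: Blue square tray, fixed, outer 130 x 130 x 22 mm, walls and floor 4 mm; origin: centre of its underside. Holds the blue lid at the start.
- orange_tray: Orange square tray, fixed, outer 130 x 130 x 22 mm, walls and floor 4 mm, empty; origin: centre of its underside. The two trays may change sides.
- mug_teal: Bystander, loose: teal mug, 94 mm tall; origin: centre of its underside as it stands. Leave it where it is.
- mug_white: Bystander, loose: white mug, 98 mm tall; origin: centre of its underside as it stands. Leave it where it is.
- mug_pink: Bystander, loose: pink mug, 92 mm tall; origin: centre of its underside as it stands. Leave it where it is.
- steel_tumbler: Bystander, loose: grey steel tumbler, 68 mm across, 104 mm tall; origin: centre of its underside as it stands. Leave it where it is.
- mandarin: Bystander, loose: orange mandarin (fruit), 64 mm across, 54 mm tall; origin: centre of its underside as it stands. Leave it where it is.
Mind the look-alikes: they are no part of the job. There is more than one size of the lid; the one meant has the size given above.

How it is judged:
On the way, in this order (a step that is already met when the one before it is completed fails the run):
1. the orange cover lies flat in the orange tray, let go (horizontal distance between cover and orange_tray below 0.03 m and z of cover in the frame of orange_tray below 0.012 m and angle between cover's own z axis and vertical below 0.15 rad and contact force between the fingers and cover below 0.1 N), for 0.2 s.
2. the blue lid sits fully down on the grinder, its lugs through the slots, not yet twisted to half-way (z of lid in the frame of grinder below 0.107 m and horizontal distance between lid and grinder below 0.005 m and angle between lid's own z axis and vertical below 0.12 rad and value of joint grinder_ring below 0.45 rad), for 0.1 s.
3. the lid is held steady at the yellow half-way mark for 1.5 s (z of lid in the frame of grinder below 0.107 m and horizontal distance between lid and grinder below 0.005 m and angle between lid's own z axis and vertical below 0.12 rad and value of joint grinder_ring between 0.5 and 0.9 rad and contact force between the fingers and lid above 1 N), for 1.5 s.
At the end, for the whole second after the job is handed in: The gripper still holds the blue lid, fully down on the grinder (lid origin under 107 mm above, 5 mm beside the grinder's, tilt under 0.12 rad), ring at 0.70 +- 0.20 rad and still (0.2 rad/s); the orange cover lies flat (0.15 rad) within 30 mm of the orange tray's centre, let go, at rest (all of step 1 and all of step 3 and velocity of joint grinder_ring between -0.2 and 0.2 rad/s and linear speed of cover below 0.02 m/s); the arm keeps its last pose, push and grip.
It fails at once if the lid is twisted up to the red lock mark (ring past 1.3 rad) (value of joint grinder_ring above 1.3 rad).
It fails at once if a bystander (mug, tumbler, mandarin) is moved by more than 40 mm (distance of any of mug_teal, mug_white, mug_pink, steel_tumbler, mandarin from where it was at the start of the episode above 0.04 m).
It also fails if it takes over 61 s, if anything falls off the work surface, if the arm or the gripper's body presses on something with over 40 N, if the wrist force passes 120 N, or if a joint passes its speed limit or range.

## Working session

There is one attempt and no reset: what is moved stays moved. The work goes in short steps, Python scripts to look and compute and a tool call to move; the robot and the scene stay as the last step left them, time stands still between calls to the robot, and variables do not carry over. Pictures are saved under pics/ and viewed, at most 10 in all, crops included, and the job is handed in when it is done.

Besides the shell and the picture viewer there is one more tool, called after "Emit:" as name([rows], argument=value, ...), one row to a line, values as JSON. drive_tool: Moves the arm, as the interface text tells. Its arguments: {"type":"object","properties":{"moves":{"type":"array","items":{"type":"array"}},"force":{"type":"number"}},"required":["moves"]}

```bash
mkdir -p pics; python3 - <<'E'
from station import arm, optics, job
import cv2,numpy as np
o=arm.get_obs();print({k:np.round(v,3) for k,v in o.items()})
for n in("scene","top"):
    im=optics.get_image(n);cv2.imwrite(f"pics/{n}0.png",im[:,:,::-1]);print(n,optics.calibration(n))
print(optics.calibration("wrist"))
E
```

```text
{'time': np.float64(0.0), 'q': array([ 1.29 ,  0.69 , -0.195,  1.566,  0.157,  0.902, -0.215]), 'qd': array([ 0.002,  0.001,  0.001,  0.002, -0.   , -0.001,  0.001]), 'joint_torque': array([-1.0000e-03, -5.3961e+01, -1.2670e+00, -1.5855e+01,  9.0000e-03,
        9.0000e-03, -0.0000e+00]), 'position': array([ 0.193, -0.594,  0.23 ]), 'tool_rot': array([ 0.988,  0.157, -0.   , -0.001]), 'wrist_force': array([ 0.148,  0.329, -0.13 ]), 'torque': array([0.028, 0.011, 0.015]), 'grip_force': np.float64(0.0), 'finger_gap': np.float64(0.086)}
scene {'camera_matrix': array([[506.18616375,   0.        , 317.4397562 ],
       [  0.        , 506.18616375, 202.83622538],
       [  0.        ,   0.        ,   1.        ]]), 'rvec': array([ 1.1234821 , -2.15628786,  1.18766478]), 'tvec': array([0.20251526, 0.3913194 , 1.01599931])}
top {'camera_matrix': array([[380.7092255 ,   0.        , 319.8047332 ],
       [  0.        , 380.7092255 , 205.79966607],
       [  0.        ,   0.        ,   1.        ]]), 'rvec': array([ 2.18427898, -2.18023696,  0.09285835]), 'tvec': array([-0.183182  ,  0.56923157,  1.03378653])}
{'camera_matrix': array([[293.64817031,   0.        , 321.99386698],
       [  0.        , 293.64817031, 198.07021428],
       [  0.        ,   0.        ,   1.        ]]), 'tool_from_camera': array([[ 5.64050754e-04, -9.54287502e-01, -2.98889688e-01,
         7.63015799e-02],
       [ 9.99999711e-01,  6.90671359e-04, -3.18005130e-04,
         8.49540675e-04],
       [ 5.09902868e-04, -2.98889423e-01,  9.54287615e-01,
        -1.42342560e-01],
       [ 0.00000000e+00,  0.00000000e+00,  0.00000000e+00,
         1.00000000e+00]])}
```

View pics/top0.png

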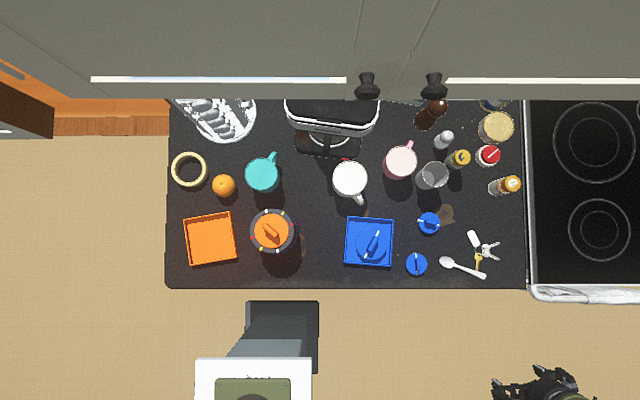

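View pics/scene0.png

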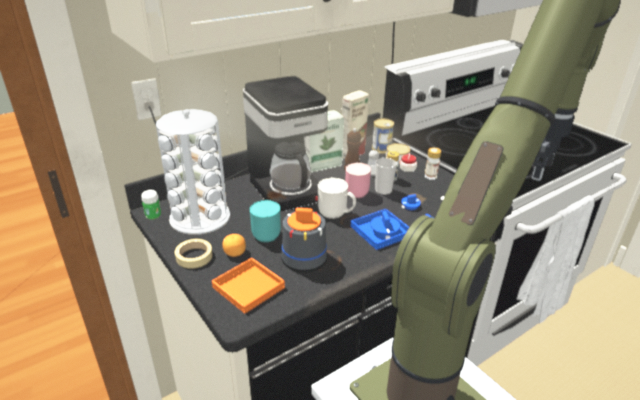

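The top view shows the cover on the grinder at about (273,231), the orange tray at (210,240), the blue tray with the big lid at (369,242), and small look-alike lids at (428,222) and (416,264). The mandarin is at (224,186), the teal mug at (263,174) and the white mug at (350,180). In the scene view the cover sits on the collar at about (304,220).

```bash
cat > h.py <<'E'
import numpy as np,cv2
from scipy.spatial.transform import Rotation as R
from station import arm, optics
def cam(n,obs=None):
    c=optics.calibration(n);K=c["camera_matrix"]
    if n=="wrist":
        T=np.eye(4);T[:3,:3]=R.from_quat(obs["tool_rot"]).as_matrix();T[:3,3]=obs["position"]
        M=T@c["tool_from_camera"];return K,M[:3,:3],M[:3,3]
    r=R.from_rotvec(c["rvec"]).as_matrix();return K,r.T,-r.T@c["tvec"]
def ray(C,uv,z):
    K,r,t=C;uv=np.atleast_2d(np.asarray(uv,float));d=np.c_[uv,np.ones(len(uv))]@np.linalg.inv(K).T@r.T
    return (t+d*((z-t[2])/d[:,2])[:,None])
def proj(C,P):
    K,r,t=C;q=(np.atleast_2d(P)-t)@r@K.T;return q[:,:2]/q[:,2:]
def snap(n,name=None):
    o=arm.get_obs();im=optics.get_image(n)
    if name: cv2.imwrite(f"pics/{name}.png",im[:,:,::-1])
    return o,im,cam(n,o)
def hmask(im,lo,hi):
    return cv2.inRange(cv2.cvtColor(im,cv2.COLOR_RGB2HSV),lo,hi)
def blobs(m,amin=60):
    n,l,s,c=cv2.connectedComponentsWithStats(m);return [(l==i,s[i],c[i]) for i in range(1,n) if s[i,4]>amin]
E
python3 - <<'E'
from h import *
C=cam("top");print("cam",C[2])
im=cv2.imread("pics/top0.png")[:,:,::-1].copy()
for nm,lo,hi in(("or",(5,150,100),(20,255,255)),("bl",(105,150,60),(125,255,255))):
    for m,s,c in blobs(hmask(im,lo,hi),80):
        if c[1]<140: continue
        rc=cv2.minAreaRect(np.argwhere(m)[:,::-1].astype(np.float32))
        print(nm,s,c.round(1),np.round(rc[0]),np.round(rc[1]),round(rc[2]),[ray(C,rc[0],z)[0,:2].round(3) for z in(0.022,0.126)])
print(ray(C,[(273,231)],.126),ray(C,[(371,244)],.028),ray(C,[(265,227),(280,240)],.159))
cv2.imwrite("pics/crop.png",cv2.resize(im[200:275,175:440],None,fx=3,fy=3,interpolation=cv2.INTER_CUBIC)[:,:,::-1])
E
```

```text
cam [ 0.48431366 -0.17763626  1.07711673]
or [212 174  23  23 356] [223.5 185.6] [223. 185.] [22. 22.] 90 [array([0.627, 0.088]), array([0.613, 0.062])]
or [504 176  17  16 116] [512.  183.4] [512. 183.] [15. 16.] 72 [array([ 0.636, -0.721]), array([ 0.621, -0.667])]
or [ 183  211   55   55 2308] [209.8 238. ] [210. 238.] [48. 49.] 81 [array([0.48 , 0.122]), array([0.48 , 0.092])]
or [254 213  35  36 955] [271.1 230.6] [271. 231.] [34. 34.] 27 [array([ 0.501, -0.047]), array([ 0.499, -0.06 ])]
bl [419 212  21  22 354] [429.  222.5] [429. 222.] [21. 20.] 90 [array([ 0.524, -0.485]), array([ 0.52 , -0.455])]
bl [ 343  216   51   51 2250] [368.5 240.8] [369. 241.] [48. 48.] 5 [array([ 0.473, -0.317]), array([ 0.474, -0.303])]
bl [406 253  22  22 355] [416.  263.6] [416. 264.] [21. 21.] 90 [array([ 0.411, -0.448]), array([ 0.418, -0.422])]
[[ 0.49803267 -0.06516812  0.126     ]] [[ 0.46431542 -0.32276845  0.028     ]] [[ 0.50713153 -0.04971225  0.159     ]
 [ 0.47602269 -0.08611775  0.159     ]]
```

View pics/crop.png

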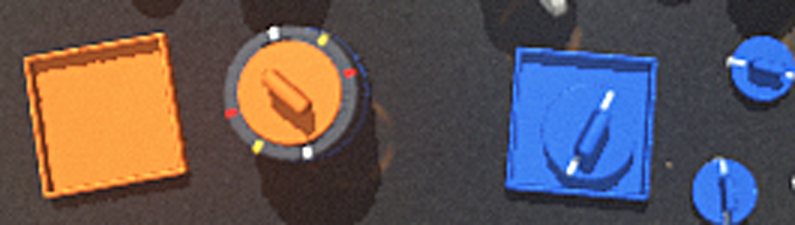

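The enlarged crop shows the following (crop pixels, scale 3, offset (175,200)):
- **Collar marks:** white (274,34)/(307,153), yellow (322,40)/(258,147), red (349,72)/(231,113).
- **Cover bar:** about (266,73) to (310,105).
- **Lid pointers:** (609,97)/(572,170).

```bash
cat >> h.py <<'E'
def goto(p,psi_deg,o=None):
    o=o or arm.get_obs();A=R.from_quat(o["tool_rot"]);a=np.radians(psi_deg)
    T=R.from_matrix([[np.cos(a),np.sin(a),0],[np.sin(a),-np.cos(a),0],[0,0,-1]])
    print("shift",A.inv().apply(np.array(p)-o["position"]).round(4),"rot",(A.inv()*T).as_rotvec().round(4))
def psi(o):
    x=R.from_quat(o["tool_rot"]).as_matrix()[:,0];return np.degrees(np.arctan2(x[1],x[0]))
E
python3 - <<'E'
from h import *
C=cam("top");off=lambda p:np.array(p)/3+[175-.33,200-.33]
def pair(a,b,z):
    P=ray(C,off([a,b]),z);d=P[0]-P[1];print(P.mean(0).round(4),"len",np.linalg.norm(d).round(4),"yaw",np.degrees(np.arctan2(d[1],d[0])).round(1))
pair((274,34),(307,153),.12);pair((322,40),(258,147),.12);pair((349,72),(231,113),.12)
pair((266,73),(310,105),.159);pair((609,97),(572,170),.028)
goto((.497,-.063,.29),47)
E
```

```text
[ 0.4987 -0.0606  0.12  ] len 0.1033 yaw 16.2
[ 0.4987 -0.0604  0.12  ] len 0.1036 yaw -30.4
[ 0.4994 -0.0604  0.12  ] len 0.104 yaw -70.7
[ 0.5016 -0.0634  0.159 ] len 0.0438 yaw 54.3
[ 0.4639 -0.3242  0.028 ] len 0.0749 yaw -27.4
shift [ 0.4531 -0.4107 -0.0588] rot [-1.600e-03 -3.000e-04 -5.054e-01]
```

Emit:
drive_tool([
  [[0.04, -0.035, -0.058], [0, 0, -0.1], 1],
  [[0.07, -0.065, -0.058], [0, 0, -0.2], 1],
  [[0.11, -0.1, -0.058], [0, 0, -0.3], 1],
  [[0.145, -0.13, -0.058], [0, 0, -0.4], 1],
  [[0.18, -0.165, -0.058], [0, 0, -0.5], 1],
  [[0.215, -0.195, -0.058], [0, 0, -0.55], 1],
  [[0.25, -0.225, -0.058], [0, 0, -0.55], 1],
  [[0.285, -0.26, -0.058], [0, 0, -0.55], 1],
])

```text
time: 0.9
position: [0.3825, -0.2615, 0.2892]
tool_rot: [0.908, 0.419, 0.0, 0.0]
wrist_force: [-0.2, -0.1, -0.1]
finger_gap: 0.0854
grip_force: 0.0
```

Emit:
drive_tool([
  [[0.045, -0.008, 0.008], [0, 0, 0], 1],
  [[0.09, -0.016, 0.016], [0, 0, -0.02], 1],
  [[0.135, -0.024, 0.024], [0, 0, -0.04], 1],
  [[0.18, -0.032, 0.032], [0, 0, -0.06], 1],
  [[0.21, -0.037, 0.04], [0, 0, -0.06], 1],
  [[0.225, -0.039, 0.04], [0, 0, -0.06], 1],
  [[0.225, -0.039, 0.04], [0, 0, -0.06], 1],
])

```text
time: 1.6
position: [0.4988, -0.065, 0.2492]
tool_rot: [0.894, 0.448, 0.0, -0.0]
wrist_force: [0.3, 0.3, 0.2]
finger_gap: 0.0854
grip_force: 0.0
```

```bash
python3 - <<'E'
from h import *
o,im,C=snap("wrist","w1");print(o["position"],psi(o),o["q"].round(2))
for m,s,c in blobs(hmask(im,(5,150,60),(20,255,255)),300):
    rc=cv2.minAreaRect(np.argwhere(m)[:,::-1].astype(np.float32));print(s,c,rc,ray(C,rc[0],.126))
# predicted bar top corners
for yaw in (54.3,):
    a=np.radians(yaw);c=np.array([.4995,-.061,.159]);e=.022*np.array([np.cos(a),np.sin(a),0]);print(proj(C,[c+e,c-e,c]))
E
```

```text
[ 0.49876392 -0.06499461  0.24923487] 53.17947909114382 [ 0.29  0.52 -0.38  1.9   0.27  0.77 -0.89]
[  133     0   161   131 13137] [213.76942985  53.59008906] ((212.97474670410156, 45.951107025146484), (131.5867462158203, 116.6434555053711), 40.85537338256836) [[0.50152354 0.08631866 0.126     ]]
[307   0  55  22 876] [333.53881279   8.56849315] ((334.0, 10.5), (21.0, 54.0), 90.0) [[0.59547171 0.04759895 0.126     ]]
[ 276  140   92   89 6415] [321.30678098 183.68199532] ((321.5, 184.0), (88.0, 91.0), 90.0) [[ 0.50277245 -0.05975743  0.126     ]]
[[318.56702101 171.45625371]
 [319.72778298 222.15462128]
 [319.16302073 197.48761376]]
```

View pics/w1.png

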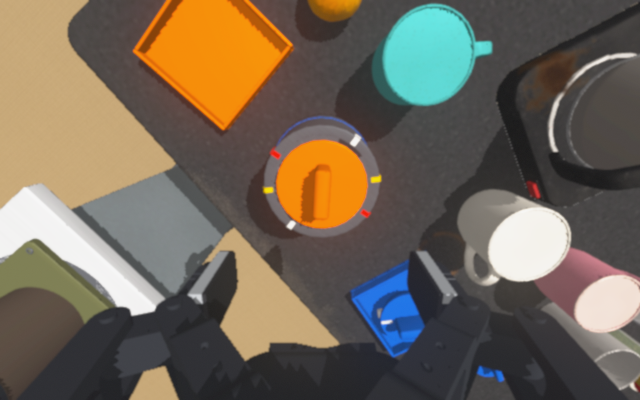

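The wrist view shows the cover flange centred at about (321,184) and the bar vertical at column ~322, so it is aligned with the tool's x axis. The collar marks are centred at about (322,184). Descending to grasp.

Emit:
drive_tool([
  [[0.005, 0, 0.03], [0, 0, 0], 1],
  [[0.005, 0, 0.06], [0, 0, 0], 1],
  [[0.005, 0, 0.085], [0, 0, 0], 1],
  [[0.005, 0, 0.105], [0, 0, 0], 1],
  [[0.005, 0, 0.115], [0, 0, 0], 1],
  [[0.005, 0, 0.115], [0, 0, 0], 1],
  [[0.005, 0, 0.115], [0, 0, 0], -1],
  [[0.005, 0, 0.115], [0, 0, 0], -1],
], force=40)

```text
time: 2.45
position: [0.5017, -0.0633, 0.1354]
tool_rot: [0.895, 0.446, 0.001, 0.001]
wrist_force: [0.3, -0.0, -0.6]
finger_gap: 0.0589
grip_force: 0.0
```

Emit:
drive_tool([
  [[0, 0, 0], [0, 0, 0], -1],
  [[0, 0, 0], [0, 0, 0], -1],
  [[0, 0, 0], [0, 0, 0], -1],
  [[0, 0, 0], [0, 0, 0], -1],
  [[0, 0, 0], [0, 0, 0], -1],
  [[0, 0, 0], [0, 0, 0], -1],
])

```text
time: 3.05
position: [0.5013, -0.0627, 0.1348]
tool_rot: [0.895, 0.446, 0.0, 0.0]
wrist_force: [-1.9, -0.7, 6.0]
finger_gap: 0.0134
grip_force: 41.9
```

Emit:
drive_tool([
  [[0, 0, -0.03], [0, 0, 0], -1],
  [[0, 0, -0.06], [0, 0, 0], -1],
  [[0, 0, -0.09], [0, 0, 0], -1],
  [[0.027, -0.026, -0.09], [0, 0, 0], -1],
  [[0.054, -0.051, -0.09], [0, 0, 0], -1],
  [[0.081, -0.077, -0.09], [0, 0, 0], -1],
  [[0.108, -0.102, -0.09], [0, 0, 0], -1],
  [[0.1355, -0.128, -0.09], [0, 0, 0], -1],
])

```text
time: 3.85
position: [0.4799, 0.1237, 0.2241]
tool_rot: [0.895, 0.446, -0.0, 0.0]
wrist_force: [0.8, 0.8, -1.0]
finger_gap: 0.0133
grip_force: 40.8
```

```bash
python3 - <<'E'
from h import *
o,im,C=snap("wrist","w2");print(o["position"],psi(o),o["finger_gap"],o["q"].round(2))
goto((.481,.122,.0275),psi(o),o)
C2=cam("top");
E
```

```text
[0.4799444  0.12368265 0.22413357] 52.980042251325386 0.013289760698025628 [-0.12  0.55 -0.35  1.95  0.28  0.69 -1.29]
shift [-0.0006  0.0018  0.1966] rot [0.     0.0005 0.    ]
```

View pics/w2.png

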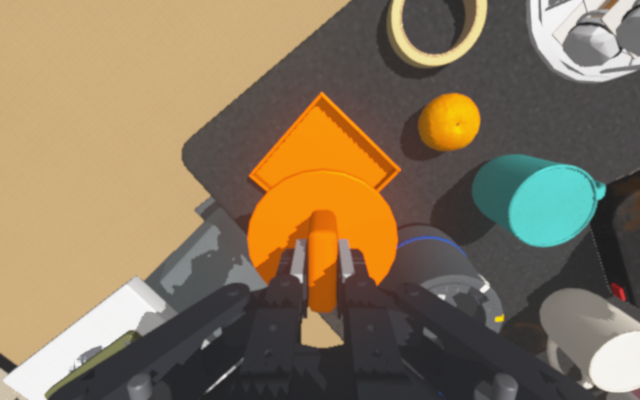

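The cover hangs level at (322,240). The tray's side corners at (250,172) and (400,168) put its centre within 5 mm of the tool axis. Lowering.

Emit:
drive_tool([
  [[0.001, 0.002, 0.035], [0, 0, 0], -1],
  [[0.001, 0.003, 0.07], [0, 0, 0], -1],
  [[0.001, 0.003, 0.105], [0, 0, 0], -1],
  [[0.001, 0.003, 0.14], [0, 0, 0], -1],
  [[0.001, 0.003, 0.165], [0, 0, 0], -1],
  [[0.001, 0.003, 0.182], [0, 0, 0], -1],
  [[0.001, 0.003, 0.192], [0, 0, 0], -1],
  [[0.001, 0.003, 0.196], [0, 0, 0], -1],
])

```text
time: 4.7
position: [0.483, 0.1214, 0.0274]
tool_rot: [0.895, 0.446, -0.001, -0.0]
wrist_force: [0.3, 0.4, -0.6]
finger_gap: 0.0131
grip_force: 40.7
```

Emit:
drive_tool([
  [[0, 0, 0.001], [0, 0, 0], -1],
  [[0, 0, 0.001], [0, 0, 0], -0.4],
  [[0, 0, 0.001], [0, 0, 0], -0.3],
  [[0, 0, 0.001], [0, 0, 0], -0.3],
  [[0, 0, 0.001], [0, 0, 0], -0.3],
])

```text
time: 5.2
position: [0.4838, 0.1216, 0.0278]
tool_rot: [0.895, 0.446, 0.0, 0.0]
wrist_force: [0.0, 0.9, -0.3]
finger_gap: 0.0301
grip_force: 0.0
```

Emit:
drive_tool([
  [[0, 0, -0.03], [0, 0, 0], -0.3],
  [[0, 0, -0.07], [0, 0, 0], -0.3],
  [[0, 0, -0.115], [0, 0, 0], 1],
  [[0, 0, -0.16], [0, 0, 0], 1],
  [[0, 0, -0.205], [0, 0, -0.14], 1],
  [[-0.03, 0.021, -0.21], [0, 0, -0.28], 1],
  [[-0.065, 0.045, -0.21], [0, 0, -0.42], 1],
  [[-0.1, 0.069, -0.21], [0, 0, -0.56], 1],
])

```text
time: 6.0
position: [0.4783, -0.0012, 0.2381]
tool_rot: [0.735, 0.679, 0.0, 0.001]
wrist_force: [0.3, 0.3, -1.1]
finger_gap: 0.0851
grip_force: 0.0
```

```bash
python3 - <<'E'
from h import *
o,im,C=snap("top","t2");print(o["position"],psi(o),o["q"].round(2))
for m,s,c in blobs(hmask(im,(5,150,60),(20,255,255)),80):
    if s[0]<300 and c[1]>140: print(s,c,ray(C,c,.022))
goto((.466,-.323,.24),153,o)
E
```

```text
[ 0.47828503 -0.00115731  0.2381306 ] 85.46965269403935 [ 0.27  0.53 -0.57  1.98  0.42  0.75 -0.62]
[212 174  23  23 311] [223.75562701 186.17684887] [[0.62404646 0.08584723 0.022     ]]
[211 212  14   9  82] [218.79268293 215.56097561] [[0.54197185 0.09778223 0.022     ]]
shift [-0.3218  0.0132 -0.0017] rot [ 0.0013  0.0015 -1.1786]
```

Emit:
drive_tool([
  [[-0.04, 0.002, 0], [0, 0, -0.14], 1],
  [[-0.08, 0.003, 0], [0, 0, -0.28], 1],
  [[-0.125, 0.005, 0], [0, 0, -0.42], 1],
  [[-0.17, 0.007, 0], [0, 0, -0.56], 1],
  [[-0.215, 0.009, 0], [0, 0, -0.7], 1],
  [[-0.26, 0.011, 0], [0, 0, -0.84], 1],
  [[-0.295, 0.012, 0], [0, 0, -0.98], 1],
  [[-0.32, 0.013, 0], [0, 0, -1.12], 1],
])

```text
time: 6.85
position: [0.4624, -0.3232, 0.2369]
tool_rot: [0.265, 0.964, -0.001, -0.0]
wrist_force: [1.1, 0.2, 0.3]
finger_gap: 0.0852
grip_force: 0.0
```

Emit:
drive_tool([
  [[0, 0, 0.02], [0, 0, -0.06], 1],
  [[0, 0, 0.04], [0, 0, -0.06], 1],
  [[0, 0, 0.04], [0, 0, -0.06], 1],
  [[0, 0, 0.04], [0, 0, -0.06], 1],
])

```text
time: 7.25
position: [0.4637, -0.3195, 0.1975]
tool_rot: [0.236, 0.972, 0.0, -0.0]
wrist_force: [-0.5, 0.2, 0.7]
finger_gap: 0.0854
grip_force: 0.0
```

```bash
python3 - <<'E'
from h import *
o,im,C=snap("wrist","w3");print(o["position"],psi(o),o["q"].round(2))
ot,imt,Ct=snap("top","t3")
print("cover in tray?",[(s,c.round(1)) for m,s,c in blobs(hmask(imt,(5,150,60),(20,255,255)),80) if s[0]<300 and c[1]>140])
cv2.imwrite("pics/v3.png",np.hstack([im[:,:,::-1],cv2.resize(imt[200:275,175:255],(160,150))[:,:,::-1].repeat(1,0) if 0 else cv2.copyMakeBorder(cv2.resize(imt[200:275,175:255],(160,150)),0,250,0,0,cv2.BORDER_CONSTANT)[:,:,::-1]]))
print(proj(C,[(.464,-.324,.028),(.464,-.324,.061)]))
E
```

```text
[ 0.46373546 -0.3195239   0.19750872] 152.6804639606598 [ 1.01  0.78 -0.88  1.77  0.73  0.95  0.92]
cover in tray? [(array([212, 174,  23,  23, 347], dtype=int32), array([223.6, 185.7])), (array([ 183,  211,   55,   55, 2348], dtype=int32), array([209.7, 238. ]))]
[[318.92468232 181.12889497]
 [318.61733732 189.30156668]]
```

View pics/v3.png

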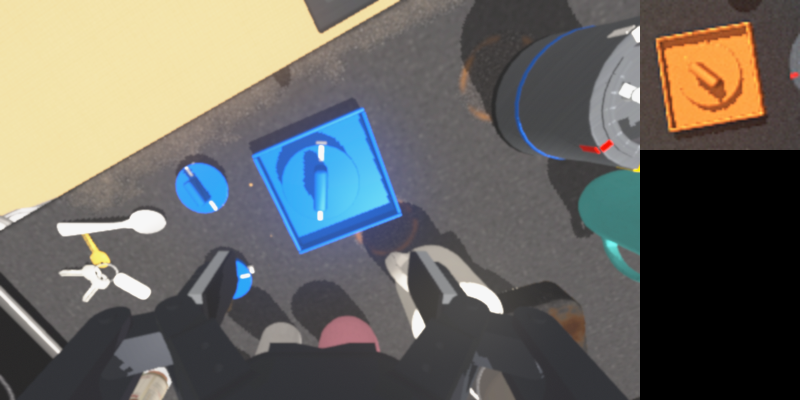

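The lid pointers at (321,150) and (320,216) are vertical and centred at (320,182), so tool and bar agree to about 1°. The inset shows the cover lying in the orange tray. Descending to the lid.

Emit:
drive_tool([
  [[-0.003, -0.001, 0.035], [0, 0, 0], 0],
  [[-0.003, -0.001, 0.07], [0, 0, 0], 0],
  [[-0.003, -0.001, 0.105], [0, 0, 0], 0],
  [[-0.003, -0.001, 0.135], [0, 0, 0], 0],
  [[-0.003, -0.001, 0.155], [0, 0, 0], 0],
  [[-0.003, -0.001, 0.165], [0, 0, 0], 0],
  [[-0.003, -0.001, 0.165], [0, 0, 0], 0],
  [[-0.003, -0.001, 0.165], [0, 0, 0], -1],
], force=70)

```text
time: 8.15
position: [0.4671, -0.3223, 0.0335]
tool_rot: [0.236, 0.972, -0.0, 0.001]
wrist_force: [-0.3, -0.0, 1.2]
finger_gap: 0.0293
grip_force: 0.0
```

Emit:
drive_tool([
  [[0, 0, 0], [0, 0, 0], -1],
  [[0, 0, 0], [0, 0, 0], -1],
  [[0, 0, 0], [0, 0, 0], -1],
  [[0, 0, 0], [0, 0, 0], -1],
  [[0, 0, 0], [0, 0, 0], -1],
])

```text
time: 8.65
position: [0.4672, -0.3226, 0.0338]
tool_rot: [0.236, 0.972, -0.0, 0.001]
wrist_force: [-0.1, 0.0, 7.2]
finger_gap: 0.0129
grip_force: 69.3
```

Emit:
drive_tool([
  [[0, 0, -0.03], [0, 0, 0], -1],
  [[0, 0, -0.07], [0, 0, 0], -1],
  [[0, 0, -0.115], [0, 0, 0], -1],
  [[0, 0, -0.16], [0, 0, 0], -1],
  [[0, 0, -0.19], [0, 0, -0.1], -1],
  [[0.012, 0.033, -0.195], [0, 0, -0.2], -1],
  [[0.024, 0.067, -0.195], [0, 0, -0.3], -1],
  [[0.036, 0.1, -0.195], [0, 0, -0.4], -1],
])

```text
time: 9.45
position: [0.4797, -0.2158, 0.228]
tool_rot: [0.037, 0.999, -0.0, 0.0]
wrist_force: [1.3, -0.3, -0.9]
finger_gap: 0.0128
grip_force: 68.6
```

```bash
python3 - <<'E'
from h import *
o=arm.get_obs();print(o["position"],psi(o),o["finger_gap"]);goto((.501,-.06,.2),196.9,o)
E
```

```text
[ 0.47970499 -0.21578742  0.22800084] 175.77576837977062 0.012753054111035094
shift [-0.0097  0.157   0.0279] rot [-0.0009  0.0008 -0.3687]
```

Emit:
drive_tool([
  [[-0.002, 0.035, 0], [0, 0, -0.1], -1],
  [[-0.004, 0.07, 0], [0, 0, -0.2], -1],
  [[-0.006, 0.105, 0], [0, 0, -0.3], -1],
  [[-0.008, 0.135, 0], [0, 0, -0.36], -1],
  [[-0.01, 0.156, 0.01], [0, 0, -0.369], -1],
  [[-0.01, 0.156, 0.028], [0, 0, -0.369], -1],
  [[-0.01, 0.156, 0.028], [0, 0, -0.369], -1],
  [[-0.01, 0.156, 0.028], [0, 0, -0.369], -1],
])

```text
time: 10.25
position: [0.5014, -0.0625, 0.1994]
tool_rot: [-0.145, 0.989, -0.0, -0.0]
wrist_force: [0.6, -0.5, -1.0]
finger_gap: 0.0129
grip_force: 68.6
```

```bash
python3 - <<'E'
from h import *
o,im,C=snap("wrist","w4");print(o["position"],psi(o),o["q"].round(2))
cv2.imwrite("pics/w4c.png",cv2.resize(im[100:400,170:470],(600,600),interpolation=cv2.INTER_CUBIC)[:,:,::-1])
z=.12
g=np.array([.501,-.06]);P=[]
for a in (16.9,16.9-47.6,16.9-87.7,196.9,196.9-47.6,196.9-87.7):
    a=np.radians(a);P.append([g[0]+.051*np.cos(a),g[1]+.051*np.sin(a),z])
print(((proj(C,P)-[170,100])*2).round(1))
E
```

```text
[ 0.50144347 -0.06246081  0.19938508] -163.28003591606745 [ 0.63  0.77 -1.04  1.93  0.84  0.95  1.03]
[[311.8 327.1]
 [221.6 292. ]
 [184.8 219. ]
 [312.2  84.8]
 [410.7 128.5]
 [439.9 208.7]]
```

View pics/w4c.png

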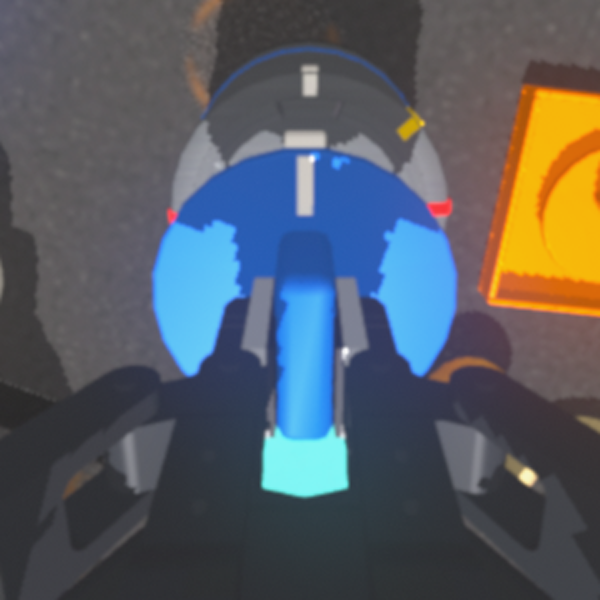

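The lid pointer at crop column 305 lines up with the tool axis. The white, yellow and red marks at (310,81), (411,125) and (440,208) match the predicted collar to about 1–2 mm. The remaining correction is about +1 mm in tool x and y. Lowering gently.

Emit:
drive_tool([
  [[0.001, 0.001, 0.015], [0, 0, 0], -1],
  [[0.001, 0.001, 0.03], [0, 0, 0], -1],
  [[0.001, 0.001, 0.04], [0, 0, 0], -1],
  [[0.001, 0.001, 0.045], [0, 0, 0], -1],
  [[0.001, 0.001, 0.05], [0, 0, 0], -1],
  [[0.001, 0.001, 0.055], [0, 0, 0], -1],
  [[0.001, 0.001, 0.058], [0, 0, 0], -1],
])

```text
time: 11.0
position: [0.5007, -0.0613, 0.1412]
tool_rot: [-0.146, 0.989, -0.0, 0.0]
wrist_force: [0.9, -0.2, -1.7]
finger_gap: 0.0127
grip_force: 68.6
```

Emit:
drive_tool([
  [[0, 0, 0.003], [0, 0, 0], -1],
  [[0, 0, 0.006], [0, 0, 0], -1],
  [[0, 0, 0.008], [0, 0, 0], -1],
  [[0, 0, 0.01], [0, 0, 0], -1],
  [[0, 0, 0.01], [0, 0, 0], -1],
  [[0, 0, 0.01], [0, 0, 0], -1],
])

```text
time: 11.6
position: [0.5006, -0.0613, 0.1318]
tool_rot: [-0.146, 0.989, -0.0, 0.0]
wrist_force: [-2.6, -0.4, 5.8]
finger_gap: 0.0132
grip_force: 69.4
```

Emit:
drive_tool([
  [[0, 0, 0], [0, 0, 0.1], -1],
  [[0, 0, 0], [0, 0, 0.2], -1],
  [[0, 0, 0], [0, 0, 0.3], -1],
  [[0, 0, 0], [0, 0, 0.4], -1],
  [[0, 0, 0], [0, 0, 0.5], -1],
  [[0, 0, 0], [0, 0, 0.6], -1],
  [[0, 0, 0], [0, 0, 0.7], -1],
  [[0, 0, 0], [0, 0, 0.7], -1],
], force=90)

```text
time: 12.4
position: [0.5012, -0.0607, 0.1319]
tool_rot: [0.202, 0.979, 0.0, 0.001]
wrist_force: [-0.3, 0.6, 4.5]
finger_gap: 0.0125
grip_force: 88.7
```

```bash
python3 - <<'E'
from h import *
o,im,C=snap("wrist","w5");print(o["position"],psi(o),o["torque"].round(2),o["wrist_force"].round(1),o["finger_gap"],o["q"].round(2))
cv2.imwrite("pics/w5c.png",cv2.resize(im[50:350,170:470],(600,600),interpolation=cv2.INTER_CUBIC)[:,:,::-1])
E
```

```text
[ 0.50119316 -0.06067922  0.13185997] 156.66676547518406 [0.14 0.1  0.01] [-0.3  0.6  4.5] 0.012484753430724908 [ 0.49  0.8  -0.79  2.    0.88  0.72  0.31]
```

View pics/w5c.png

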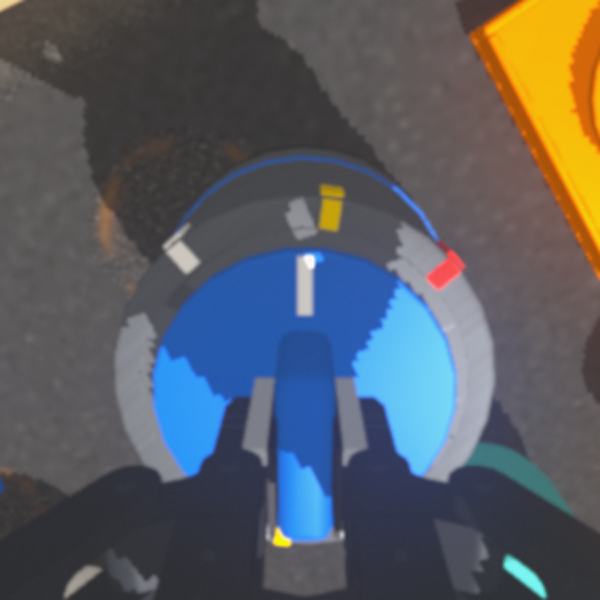

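The pointer at (305,285) sits just short of the yellow mark at (331,210), about 8° left. White at (182,253) is behind it and red at (445,270) is far ahead. Turning 0.14 rad more, then holding.

Emit:
drive_tool([
  [[0, 0, 0], [0, 0, 0.05], -1],
  [[0, 0, 0], [0, 0, 0.1], -1],
  [[0, 0, 0], [0, 0, 0.14], -1],
  [[0, 0, 0], [0, 0, 0.14], -1],
  [[0, 0, 0], [0, 0, 0.14], -1],
  [[0, 0, 0], [0, 0, 0.14], -1],
  [[0, 0, 0], [0, 0, 0.14], -1],
  [[0, 0, 0], [0, 0, 0.14], -1],
])

```text
time: 13.25
position: [0.5012, -0.0606, 0.1319]
tool_rot: [0.269, 0.963, 0.001, 0.001]
wrist_force: [-1.1, 1.1, 6.3]
finger_gap: 0.0128
grip_force: 89.0
```

Emit:
drive_tool([
  [[0, 0, 0], [0, 0, 0], -1],
  [[0, 0, 0], [0, 0, 0], -1],
  [[0, 0, 0], [0, 0, 0], -1],
  [[0, 0, 0], [0, 0, 0], -1],
  [[0, 0, 0], [0, 0, 0], -1],
  [[0, 0, 0], [0, 0, 0], -1],
  [[0, 0, 0], [0, 0, 0], -1],
  [[0, 0, 0], [0, 0, 0], -1],
])

```text
time: 14.05
position: [0.5012, -0.0606, 0.1318]
tool_rot: [0.269, 0.963, 0.001, 0.001]
wrist_force: [-0.9, 0.6, 6.6]
finger_gap: 0.0128
grip_force: 89.0
```

Emit:
drive_tool([
  [[0, 0, 0], [0, 0, 0], -1],
  [[0, 0, 0], [0, 0, 0], -1],
  [[0, 0, 0], [0, 0, 0], -1],
  [[0, 0, 0], [0, 0, 0], -1],
  [[0, 0, 0], [0, 0, 0], -1],
  [[0, 0, 0], [0, 0, 0], -1],
  [[0, 0, 0], [0, 0, 0], -1],
  [[0, 0, 0], [0, 0, 0], -1],
])

```text
time: 14.85
position: [0.5012, -0.0606, 0.1319]
tool_rot: [0.269, 0.963, 0.001, 0.001]
wrist_force: [-0.1, 0.8, 6.0]
finger_gap: 0.0125
grip_force: 89.0
```

```bash
python3 - <<'E'
from h import *
o,im,C=snap("wrist","w6");print(o["position"],psi(o),o["wrist_force"].round(1),o["finger_gap"],o["grip_force"])
cv2.imwrite("pics/w6c.png",cv2.resize(im[50:350,170:470],(600,600),interpolation=cv2.INTER_CUBIC)[:,:,::-1])
E
```

```text
[ 0.50121326 -0.06062504  0.13186888] 148.79388553147163 [-0.1  0.8  6. ] 0.012532840622250057 88.97689819335938
```

View pics/w6c.png

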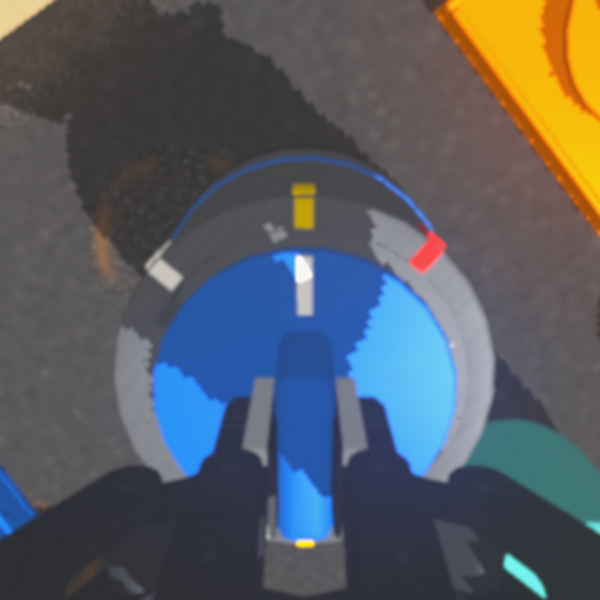

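The white pointer at (304,285) is in line with the yellow mark at (304,208). The lid is down, still, and gripped at 89 N. I'll hold a little longer and hand in.

Emit:
drive_tool([
  [[0, 0, 0], [0, 0, 0], -1],
  [[0, 0, 0], [0, 0, 0], -1],
  [[0, 0, 0], [0, 0, 0], -1],
  [[0, 0, 0], [0, 0, 0], -1],
  [[0, 0, 0], [0, 0, 0], -1],
  [[0, 0, 0], [0, 0, 0], -1],
])

```text
time: 15.5
position: [0.5012, -0.0606, 0.1318]
tool_rot: [0.269, 0.963, 0.001, 0.001]
wrist_force: [-0.2, 0.9, 7.0]
finger_gap: 0.0125
grip_force: 89.0
```

```bash
python3 -c "
from station import job
print(job.close_job())"
```

```text
the job is handed in; nothing more can be done
None
```

The job is handed in at 15.5 s, though the hand-in returned no verdict: the orange cover lies in the orange tray, and the blue lid is fully down, held in the gripper at the yellow mark for over two seconds.

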